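# Find the spare-parts case that rattles

## Robot

A 6-joint arm with a two-finger parallel gripper is mounted at the origin on the work surface. World frame = base frame: x ahead of the robot, y to its left, z up, the work surface at z = 0. Lengths are in m, angles in rad, forces in N, time in s.
With the tool pointing down it reaches from about 0.4 to 0.825 m from the base axis. Payload 7 kg.
Tool frame: the origin (TCP) lies between the finger pads; the fingertips stand 11 mm ahead of it and the grasp point (between the pads) lies 8 mm behind it (arm.tips_ahead is the distance from the TCP to the fingertips, in m); z points along the fingers, x is the direction in which the jaws open and shut, and the axes are right-handed (so a half turn about z gives the same grasp; the last joint's range is limited). The gripper opens to 88 mm and grips with 3 to 60 N. Pads are 19 mm wide; open, the fingers measure 130 mm over their backs; the gripper's body (78 mm by 193 mm) begins 47 mm behind the grasp point.
Start: joints at [-0.895, 0.359, 0.012, 0, -1.224, -0.288], TCP at [0.255, -0.625, 0.238] pointing down, gripper open.
Joint ranges: [-3.07, 3.07], [-1.43, 2.12], [-1.02, 1.25], [-3.03, 1.67], [-3.05, -0], [-3.03, 3.03]. Speed limits (rad/s): [2.39, 2.39, 3.01, 3.14, 3.14, 3.14].

## Interface

Orientations are given as [roll, pitch, yaw] about the fixed x, y, z axes, in that order (R = Rz(yaw) Ry(pitch) Rx(roll)).
In Python, from station import arm, optics, finder gives the robot as it stands. The module is installed in compiled form; this text tells all that it offers.
- The arm moves only by the tool apply_moves, never from a script. Its argument "increments" is one flat list of numbers, 6 for each row, row after row: the shift along the world's x, y, z in m, then the turn, a rotation vector about the world's x, y, z in rad. In form: [tx, ty, tz, rx, ry, rz, tx, ty, tz, rx, ry, rz, ...]. A call has 1 to 20 rows; each row shifts and turns the pose as measured when the row begins; what a row does not reach is not made up. A row lasts 1/12 s, in which the tool goes at most 41.7 mm and 7.16 degrees, less where a joint would pass 70% of its speed; a pose out of reach is approached as far as the arm can. A call with a gripper value outside its range is refused whole. "hand" is the closure, from 0 (fully open) to 1 (shut), set as the call begins (left out, the last holds). The fingers move at their own pace and stop on an object; "force" is the grip in N (left out, the last holds). Time passes only in rows, so rows that do not move let the fingers close. It gives the time, the measured TCP pose, the force and the opening at its end, in the units of the state.
- arm.get_state(): the state, without advancing time (a new reading comes with each control period).
- optics.grab_frame(name): name is "scene" or "top" or "wrist"; returns the picture (400x640x3 uint8, red, green, blue); there is no depth.
- optics.camera_model(name): a dict with "fx", "fy", "cx", "cy" (pixels), "world_to_cam" (4x4, takes a point from world to camera coordinates); the wrist camera has in their place "T_tool_cam" (4x4, takes a point from camera to tool coordinates, whose origin is the TCP and whose axes are the tool frame's). Camera axes: x right, y up, looking along -z (the intrinsics and any distortion apply to the point x, -y, -z); pixel columns grow to the right and rows downward; lengths in m; the calibration is good to about 2 mm. A picture is of the moment at which its call begins: read the wrist's pose just before it. camera_model takes no time and is no camera call.
- arm.job_done(): hands the job in, once; it reports no verdict.
Trained networks look in the newest picture that a camera, given by its name, has taken for a name from the list of things; names that differ only in an ending like _2 or _b are one class to them, and where a whole thing is asked for, a point or a joint stands for the part that bears it (a point fixed in the world has none). Each returns a list of dicts, best first, with "conf" (0 to 1); they miss things now and then, are a little off and sometimes report something else, mostly with a low value. They report only what shows in the picture. A call takes as long as a camera call.
- finder.find_in(camera, name): "box" ([left, top, right, bottom] in pixels, round what is visible of it).
- finder.landmark_of(camera, name): "point" ([column, row] in pixels: a listed point, or the origin of a listed thing).
The state is a dict: "t": time; "q": joint angles; "qd": joint speeds; "joint_efforts": joint torques, N m; "eef_pos": TCP position; "ee_rot": TCP orientation; "force": force on the tool from outside, world axes, zero at the start; "moment": the same for the moment, N m; "width": finger opening in m.
Only numpy, scipy, OpenCV 4.12 (cv2) and the standard library are available. Lean on these libraries where they do the work, as an engineer would, in place of code of your own. Each camera call takes 0.05 s, during which the arm holds its last target. There are 200 camera calls.

## Task

One of the three sealed spare-parts cases in the instrument's storage station has a pump roller loose inside. Slide the station's clear cover fully open, then lift the cases out one at a time and shake each lengthwise until you find the one that rattles; stand any silent case upright back on the compartment floor, leave the cover open and do not disturb the bottles, tip box or vial rack. Present the rattling case forward over the parked cover to a colleague across the bench and finish while still holding it there, level and still, with its underside about 20 to 25 cm above the bench.

Things in the scene. Friction and masses are not known exactly. Their poses are not given: they have to be found in the camera images.
- station: low grey storage module fixed on the bench, 360 mm (x) x 330 mm (y); aluminium rails along both sides (|y| 0.153 to 0.165) up to 77 mm above the bench. Origin on the bench under the centre of its open-topped compartment in front; x points away from the robot (yawed up to 0.25 rad), y left, z up
- compartment (a point): centre of the compartment's floor, 8 mm above the bench. The compartment is 170 mm (station x -0.085 to 0.085) x 300 mm (y -0.15 to 0.15), its walls 62 mm high
- rear_deck (a point): centre of the top of the closed white rear deck behind the compartment (station x 0.087 to 0.265), 60 mm above the bench; the opened cover parks over it
- cover (a joint): clear cover over the compartment, a 176 x 292 mm pane in an aluminium frame, top 71 mm above the bench: 0 = shut, 0.165 m = fully open at its stop, slid along station +x (away from the robot) over the rear deck. Starts at 0 to 0.03. Stays where left; sliding takes about 2 to 4 N
- cover_grip (a point): middle of the top edge of the cover's grip, an upstanding aluminium bar 12 mm thick (station x), 100 mm long (station y), rising from the pane (71 mm above the bench) to 103 mm; it moves with the cover, at station x = -0.070 + the joint value, and can be pinched from above or pushed
- case_1: left of three look-alike sealed grey cases, 92 mm long (its x) x 44 wide (its y) x 50 tall, 0.24 to 0.31 kg. Origin: centre of the underside; x along station x. Starts on the compartment floor at station x 0, y +0.085. Not told apart by eye or weight. Each holds a 140 g steel roller: in two it is bedded in a foam block with up to 1 mm play, in one of the three, at random, it is loose
- case_2: middle of three look-alike sealed grey cases, 92 mm long (its x) x 44 wide (its y) x 50 tall, 0.24 to 0.31 kg. Origin: centre of the underside; x along station x. Starts on the compartment floor at station x 0, y 0. The loose roller, 28 mm thick, lies across its case and rolls freely 27 mm either way from the middle along the case's length (x) when shaken lengthwise or rocked end to end
- case_3: right of three look-alike sealed grey cases, 92 mm long (its x) x 44 wide (its y) x 50 tall, 0.24 to 0.31 kg. Origin: centre of the underside; x along station x. Starts on the compartment floor at station x 0, y -0.085. The loose roller is felt as a shift of the held case's centre of mass by about 14 mm either way (0.037 N m at the wrist) after each stroke or tilt, and as light knocks
- bottle_large: bystander: clear glass bottle with black cap, 96 mm diameter, 200 mm tall, in the drip tray to the right; origin at the centre of its underside
- bottle_small: bystander: clear glass bottle with black cap, 72 mm diameter, 140 mm tall, in the drip tray; origin at the centre of its underside
- tip_box: bystander: white and grey pipette-tip box, 87 x 122 x 57 mm, on the bench to the left; origin at the centre of its underside
- vial_rack: bystander: aluminium rack of amber vials, 70 x 140 x 50 mm, on the bench farther out on the left; origin at the centre of its underside

How it is judged:
By the outcome, as a careful person would: the job done as asked, in the order asked, and still so for the second after the job is handed in, while the arm keeps its last pose, push and grip.
It also fails if it takes over 72 s, if anything falls off the work surface, if the arm or the gripper's body presses on something with over 40 N, if the wrist force passes 120 N, or if a joint passes its speed limit or range.

## Working session

There is one attempt and no reset: what is moved stays moved. The work goes in short steps, Python scripts to look and compute and a tool call to move; the robot and the scene stay as the last step left them, time stands still between calls to the robot, and variables do not carry over. Pictures are saved under pics/ and viewed, about 8 in all and at most 12, crops included, and the job is handed in when it is done.

Besides the shell and the picture viewer there is one more tool, called after ">>>" as name(argument=value, ...) on one line, values as JSON. apply_moves: Moves the arm, as the interface text tells. Its arguments: {"type":"object","properties":{"increments":{"type":"array"},"hand":{"type":"number"},"force":{"type":"number"}},"required":["increments"]}

```bash
mkdir -p pics; cat > h.py <<'E'
import numpy as np, cv2
from station import arm, optics, finder
def snap(cam,fn):
    im=optics.grab_frame(cam); cv2.imwrite('pics/'+fn,im[:,:,::-1]); return im
def W2C(cam):
    m=optics.camera_model(cam)
    if cam!='wrist': return m,np.array(m['world_to_cam'])
    from scipy.spatial.transform import Rotation as R
    s=arm.get_state(); T=np.eye(4); r=np.array(s['ee_rot']); T[:3,:3]=r if r.shape==(3,3) else R.from_euler('xyz',r).as_matrix(); T[:3,3]=s['eef_pos']
    return m,np.linalg.inv(T@np.array(m['T_tool_cam']))
def ray(cam,px,z):
    m,T=W2C(cam); d=np.array([(px[0]-m['cx'])/m['fx'],-(px[1]-m['cy'])/m['fy'],-1]); C=np.linalg.inv(T)
    o=C[:3,3]; v=C[:3,:3]@d; return o+v*(z-o[2])/v[2]
def proj(cam,p):
    m,T=W2C(cam); c=T@np.r_[p,1]; return np.array([m['cx']+m['fx']*c[0]/-c[2], m['cy']-m['fy']*c[1]/-c[2]])
E
python3 - <<'E'
from h import *
s=arm.get_state(); print(s)
snap('top','top0.png'); m=optics.camera_model('top'); print(m)
for n,z in [('cover_grip',.103),('compartment',.008),('rear_deck',.06),('station',0),('case_1',.008),('bottle_large',0),('bottle_small',0),('tip_box',0),('vial_rack',0)]:
    for d in finder.landmark_of('top',n)[:3]: print(n,np.round(d['point'],1),round(d['conf'],2),ray('top',d['point'],z).round(3))
snap('scene','scene0.png')
E
```

```text
{'t': 0.0, 'q': array([-8.94861702e-01,  3.59404345e-01,  1.10965287e-02, -3.49506662e-04,
       -1.22410712e+00, -2.88049534e-01]), 'qd': array([ 0.0022035 ,  0.00078538,  0.00162466,  0.00045291,  0.00077069,
       -0.00014275]), 'joint_efforts': array([-1.66404584e-04, -5.82722425e+01,  2.93034464e+01,  6.99691951e+00,
        6.51130467e-03, -1.88996282e-04]), 'eef_pos': array([ 0.25508279, -0.62445413,  0.23662789]), 'ee_rot': array([-3.14144781e+00, -1.64526889e-03,  1.95856227e+00]), 'force': array([ 0.03913712, -0.89628676, -0.22389061]), 'moment': array([-0.0066173 ,  0.00934653,  0.06184814]), 'width': 0.08765162222541703}
{'fx': 465.27030296634206, 'fy': 465.27030296634206, 'cx': 321.10408865346915, 'cy': 209.94228118196864, 'world_to_cam': array([[ 0.00529557, -0.99997781, -0.00404168,  0.00690481],
       [ 0.99735845,  0.00498881,  0.07246536, -0.60314278],
       [-0.07244358, -0.00441474,  0.99736274, -1.23231362],
       [ 0.        ,  0.        ,  0.        ,  1.        ]])}
cover_grip [330.  237.9] 0.98 [ 0.527 -0.013  0.103]
rear_deck [320.7 155.7] 0.73 [0.744 0.012 0.06 ]
station [328.6 225. ] 0.56 [ 0.563 -0.011  0.   ]
bottle_large [484.1 203.1] 0.96 [ 0.626 -0.437  0.   ]
bottle_small [486.9 253.4] 0.57 [ 0.488 -0.442  0.   ]
tip_box [174.1 268.1] 0.97 [0.444 0.409 0.   ]
tip_box [486.4 251.3] 0.72 [ 0.494 -0.44   0.   ]
tip_box [324.7 224.6] 0.17 [0.565 0.    0.   ]
vial_rack [169.4 201.1] 0.82 [0.627 0.427 0.   ]
```

View pics/top0.png

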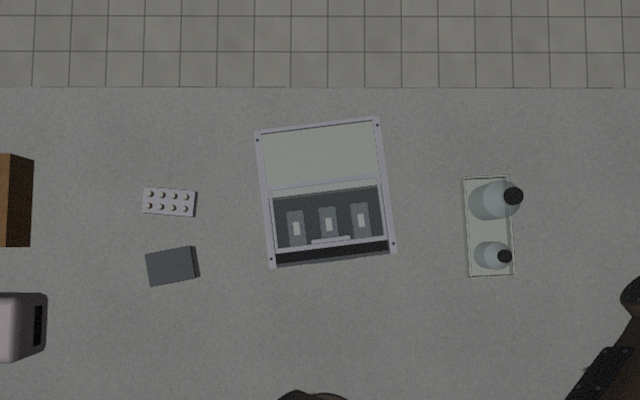

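View pics/scene0.png

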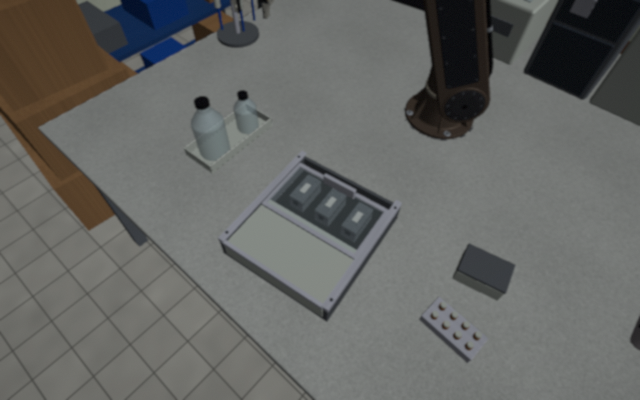

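The top view shows the station with corners at about (257,131), (379,118), (396,252) and (268,267). The grip is at (330,240), the bottles are on the right and the tip box and vial rack on the left. The scene view agrees. Next I move over the station.

>>> apply_moves(increments=[0.0114,0.0345,0,0,0,-0.0155,0.0114,0.0345,0,0,0,-0.0155,0.0114,0.0345,0,0,0,-0.0155,0.0114,0.0345,0,0,0,-0.0155,0.0114,0.0345,0,0,0,-0.0155,0.0114,0.0345,0,0,0,-0.0155,0.0114,0.0345,0,0,0,-0.0155,0.0114,0.0345,0,0,0,-0.0155,0.0114,0.0345,0,0,0,-0.0155,0.0114,0.0345,0,0,0,-0.0155,0.0114,0.0345,0,0,0,-0.0155,0.0114,0.0345,0,0,0,-0.0155,0.0114,0.0345,0,0,0,-0.0155,0.0114,0.0345,0,0,0,-0.0155,0.0114,0.0345,0,0,0,-0.0155,0.0114,0.0345,0,0,0,-0.0155,0.0114,0.0345,0,0,0,-0.0155,0.0114,0.0345,0,0,0,-0.0155], hand=1)

```text
t: 2.05
eef_pos: [0.4606, 0.0194, 0.2394]
ee_rot: [3.13, -0.001, 1.657]
force: [1.8, -0.9, 0.8]
width: 0.0002
```

```bash
python3 - <<'E'
from h import *
s=arm.get_state(); print(s['t'],s['eef_pos'],s['ee_rot'],s['width'])
c=[ray('top',p,.077)[:2].round(3) for p in [(257,131),(379,118),(396,252),(268,267)]]; print(c)
snap('wrist','w0.png')
for n,z in [('cover_grip',.103),('compartment',.008),('rear_deck',.06),('case_1',.008)]:
    for d in finder.landmark_of('wrist',n)[:3]: print(n,np.round(d['point'],1),round(d['conf'],2),ray('wrist',d['point'],z).round(4))
E
```

```text
2.05 [0.46059058 0.01935371 0.23935478] [ 3.13047488e+00 -7.82344818e-04  1.65723606e+00] 0.00018221593205808325
[array([0.805, 0.178]), array([ 0.841, -0.14 ]), array([ 0.492, -0.182]), array([0.452, 0.145])]
cover_grip [287.2 248.6] 0.9 [ 0.5228 -0.0131  0.103 ]
cover_grip [298.2 243.3] 0.46 [ 0.5157 -0.0021  0.103 ]
```

View pics/w0.png

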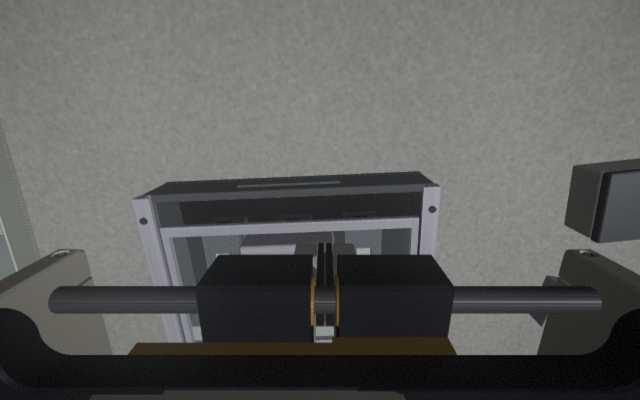

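>>> apply_moves(increments=[0.003,-0.0045,-0.0184,0.0014,0,0.0034,0.003,-0.0045,-0.0184,0.0014,0,0.0034,0.003,-0.0045,-0.0184,0.0014,0,0.0034,0.003,-0.0045,-0.0184,0.0014,0,0.0034,0.003,-0.0045,-0.0184,0.0014,0,0.0034,0.003,-0.0045,-0.0184,0.0014,0,0.0034,0.003,-0.0045,-0.0184,0.0014,0,0.0034,0.003,-0.0045,-0.0184,0.0014,0,0.0034,0,0,0,0,0,0])

```text
t: 3.05
eef_pos: [0.4823, -0.0313, 0.0893]
ee_rot: [3.123, -0.014, 1.674]
force: [-0.8, 0.2, 0.1]
width: 0.0003
```

>>> apply_moves(increments=[0.01,0.0011,0,0,0,0,0.01,0.0011,0,0,0,0,0.01,0.0011,0,0,0,0,0.01,0.0011,0,0,0,0,0.01,0.0011,0,0,0,0,0.01,0.0011,0,0,0,0,0.01,0.0011,0,0,0,0])

```text
t: 3.63
eef_pos: [0.5548, -0.026, 0.0922]
ee_rot: [3.126, -0.014, 1.668]
force: [-2.3, 0.8, -1.8]
width: 0.0002
```

>>> apply_moves(increments=[0.01,0.0015,-0.0005,0,0,0.002,0.01,0.0015,-0.0005,0,0,0.002,0.01,0.0015,-0.0005,0,0,0.002,0.01,0.0015,-0.0005,0,0,0.002,0.01,0.0015,-0.0005,0,0,0.002,0.01,0.0015,-0.0005,0,0,0.002,0.01,0.0015,-0.0005,0,0,0.002,0.01,0.0015,-0.0005,0,0,0.002])

```text
t: 4.3
eef_pos: [0.6428, -0.0137, 0.0895]
ee_rot: [3.13, -0.012, 1.688]
force: [-50.9, -0.1, 37.3]
width: 0.0003
```

>>> apply_moves(increments=[0.005,0.0005,0,0,0,0,0.005,0.0005,0,0,0,0])

```text
t: 4.47
eef_pos: [0.6425, -0.0144, 0.0879]
ee_rot: [-3.129, -0.011, 1.687]
force: [-23.3, 0.9, 16.2]
width: 0.0009
```

>>> apply_moves(increments=[-0.01,-0.001,0.005,0,0,0,-0.008,0,0.03,-0.005,0,0,-0.012,0,0.03,0,0,0,-0.03,0,0.03,-0.007,0.01,0,-0.02,0.005,0.03,0,0,0], hand=0.28, force=35)

```text
t: 4.88
eef_pos: [0.5622, -0.0105, 0.2082]
ee_rot: [-3.106, 0.001, 1.686]
force: [0.9, 0.1, 0.7]
width: 0.0281
```

```bash
python3 - <<'E'
from h import *
for p in [(296,228),(328,224),(361,220)]: print('label',ray('top',p,.058).round(4))
snap('top','top1.png')
for n,z in [('cover_grip',.103),('rear_deck',.06),('case_1',.008)]:
    for d in finder.landmark_of('top',n)[:4]: print(n,np.round(d['point'],1),round(d['conf'],2),ray('top',d['point'],z).round(4))
im=cv2.imread('pics/top1.png')[100:290,230:430]; cv2.imwrite('pics/top1c.png',cv2.resize(im,None,fx=3,fy=3))
im=cv2.imread('pics/top0.png')[110:280,240:410]; cv2.imwrite('pics/top0c.png',cv2.resize(im,None,fx=3.5,fy=3.5))
s=arm.get_state(); print(s['eef_pos'],s['ee_rot'],s['width'],s['force'])
E
```

```text
label [0.5529 0.0751 0.058 ]
label [ 0.5638 -0.0084  0.058 ]
label [ 0.5747 -0.0945  0.058 ]
cover_grip [321.7 156.7] 0.45 [0.7329 0.0089 0.103 ]
cover_grip [485.4 203.6] 0.24 [ 0.6153 -0.4043  0.103 ]
rear_deck [319.7 154.7] 0.78 [0.7463 0.0143 0.06  ]
case_1 [357.1 220.5] 0.52 [ 0.5758 -0.088   0.008 ]
case_1 [324.3 225.4] 0.48 [0.562  0.0012 0.008 ]
[ 0.56416089 -0.0095582   0.2092727 ] [-3.11146733e+00  9.88096180e-05  1.68682211e+00] 0.044017515468421115 [-1.20571252  0.4488401  -0.47162719]
```

View pics/top1c.png

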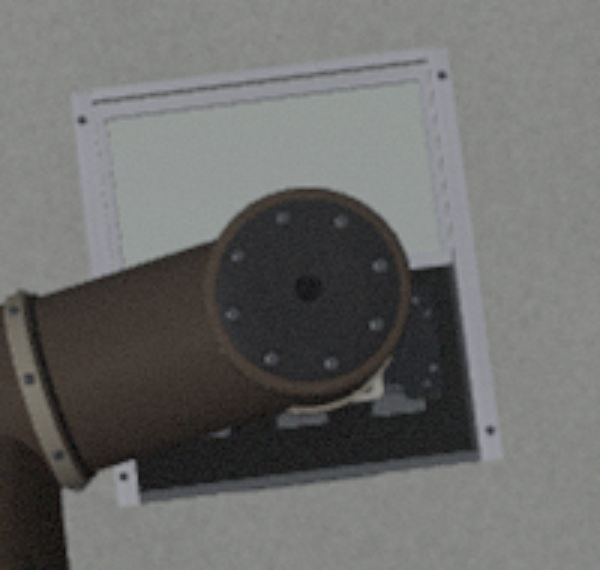

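View pics/top0c.png

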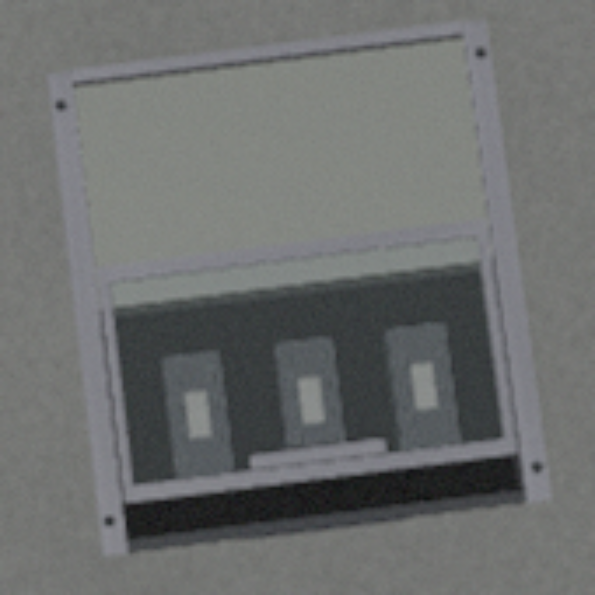

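Label centres put the cases at (.553,.075), (.563,-.009) and (.573,-.094), which matches the station yaw of about 0.113. The cover is parked. Next I go down on case 2.

>>> apply_moves(increments=[0,0,-0.01,0.0018,-0.015,0,0,0,-0.018,0.0018,-0.015,0,0,0,-0.02,0,0,0,0,0,-0.02,0,0,0,0,0,-0.02,0,0,0,0,0,-0.02,0,0,0,0,0,-0.02,0,0,0,0,0,-0.015,0,0,0,0,0,0,0,0,0], hand=0.28)

```text
t: 5.83
eef_pos: [0.5694, -0.0088, 0.0538]
ee_rot: [3.138, -0.001, 1.686]
force: [-0.4, -0.2, -0.7]
width: 0.0631
```

>>> apply_moves(increments=[-0.003,0,-0.01,0,0,0,-0.003,0,-0.01,0,0,0,0,0,0,0,0,0])

```text
t: 6.08
eef_pos: [0.5642, -0.0091, 0.0308]
ee_rot: [3.141, 0.0, 1.686]
force: [-0.5, 0.8, -0.0]
width: 0.0632
```

>>> apply_moves(increments=[0,0,0,0,0,0,0,0,0,0,0,0,0,0,0,0,0,0,0,0,0,0,0,0], hand=1, force=40)

```text
t: 6.42
eef_pos: [0.5665, -0.0089, 0.0321]
ee_rot: [3.14, 0.001, 1.687]
force: [-1.0, 0.6, -2.7]
width: 0.0435
```

>>> apply_moves(increments=[0,0,0.01,0,0,0,0,0,0.02,0,0,0,0,0,0.025,0,0,0,0,0,0.03,0,0,0,0,0,0.03,0,0,0,0,0,0.03,0,0,0,0,0,0.02,0,0,0,0,0,0.01,0,0,0,0,0,0,0,0,0,0,0,0,0,0,0])

```text
t: 7.25
eef_pos: [0.5621, -0.01, 0.2236]
ee_rot: [3.138, -0.001, 1.685]
force: [0.6, 0.9, -3.2]
width: 0.0436
```

```bash
cat > st.py <<'E'
from h import *
s=arm.get_state(); a=s['ee_rot'][2]; m=s['moment']
print(round(s['t'],2),s['eef_pos'].round(4),s['ee_rot'].round(3),'F',s['force'].round(2),'M',m.round(4),'Mtoolx %.4f'%(m[0]*np.cos(a)+m[1]*np.sin(a)),'w %.4f'%s['width'])
E
python3 st.py
```

```text
7.25 [ 0.5621 -0.01    0.2236] [ 3.138e+00 -1.000e-03  1.685e+00] F [ 0.59  0.9  -3.15] M [-0.0091  0.0689 -0.0036] Mtoolx 0.0695 w 0.0436
```

>>> apply_moves(increments=[0.035,0.004,0,0,0,0,0.035,0.004,0,0,0,0,-0.035,-0.004,0,0,0,0,-0.035,-0.004,0,0,0,0,0.035,0.004,0,0,0,0,0.035,0.004,0,0,0,0,-0.035,-0.004,0,0,0,0,-0.035,-0.004,0,0,0,0,0.035,0.004,0,0,0,0,0.035,0.004,0,0,0,0,-0.035,-0.004,0,0,0,0,-0.035,-0.004,0,0,0,0,0,0,0,0,0,0,0,0,0,0,0,0,0,0,0,0,0,0,0,0,0,0,0,0])

```text
t: 8.58
eef_pos: [0.5286, -0.0169, 0.1509]
ee_rot: [-3.006, 0.018, 1.681]
force: [0.3, 0.1, -2.2]
width: 0.0437
```

```bash
cat > mm.py <<'E'
from h import *
L=[]
for i in range(6):
    optics.grab_frame('wrist'); s=arm.get_state(); a=s['ee_rot'][2]; m=s['moment']; L.append(np.r_[m[0]*np.cos(a)+m[1]*np.sin(a),s['force'],s['ee_rot'][0]%6.2832])
L=np.array(L); print(round(s['t'],2),s['eef_pos'].round(4),s['ee_rot'].round(3),'w %.4f'%s['width'])
print('Mtx',L[:,0].round(4),'mean %.4f'%L[:,0].mean(),'F',L[:,1:4].mean(0).round(2),'roll %.4f'%L[:,4].mean())
E
python3 mm.py
```

```text
8.88 [ 0.5291 -0.0168  0.1516] [-3.007  0.018  1.681] w 0.0439
Mtx [-0.5337 -0.5907 -0.5654 -0.6534 -0.5671 -0.5819] mean -0.5820 F [ 0.07  0.09 -2.6 ] roll 3.2764
```

>>> apply_moves(increments=[0,0,0,-0.0056,0.05,0,0,0,0,-0.0056,0.05,0,0,0,0,0,0,0,0,0,0,0,0,0,0,0,0,0,0,0])

```text
t: 9.3
eef_pos: [0.53, -0.0166, 0.1531]
ee_rot: [-2.908, 0.017, 1.683]
force: [-0.1, 0.5, -3.4]
width: 0.0441
```

```bash
python3 mm.py
```

```text
9.6 [ 0.5297 -0.0166  0.1534] [-2.908  0.017  1.683] w 0.0439
Mtx [-0.9587 -0.9664 -0.9445 -0.9398 -0.9028 -1.0046] mean -0.9528 F [-0.1  -0.01 -2.44] roll 3.3754
```

>>> apply_moves(increments=[0,0,0,0.0056,-0.05,0,0,0,0,0.0056,-0.05,0,0,0,0,0.0056,-0.05,0,0,0,0,0.0056,-0.05,0,0,0,0,0,0,0,0,0,0,0,0,0,0,0,0,0,0,0])

```text
t: 10.18
eef_pos: [0.529, -0.0167, 0.154]
ee_rot: [-3.117, 0.016, 1.68]
force: [0.1, 0.3, -2.5]
width: 0.044
```

```bash
python3 mm.py
```

```text
10.48 [ 0.5294 -0.0167  0.1533] [-3.117  0.017  1.68 ] w 0.0439
Mtx [-0.1039 -0.1243 -0.0715 -0.1293 -0.0293 -0.1033] mean -0.0936 F [-0.17 -0.17 -2.33] roll 3.1662
```

>>> apply_moves(increments=[0.012,0.002,0.015,0.0029,-0.025,0,0.012,0.002,0.015,0.0029,-0.025,0,0.012,0.002,0.015,0.0029,-0.025,0,0,0,0,0,0,0,0,0,0,0,0,0,0,0,0,0,0,0,0,0,0,0,0,0,0,0,0,0,0,0,0,0,0,0,0,0,0,0,0,0,0,0])

```text
t: 11.32
eef_pos: [0.5693, -0.0103, 0.2031]
ee_rot: [3.085, 0.017, 1.678]
force: [-0.7, 0.3, -2.1]
width: 0.0436
```

```bash
sed -i 's/range(6)/range(9)/' mm.py; python3 mm.py
```

```text
11.77 [ 0.5697 -0.0102  0.2036] [3.083 0.016 1.678] w 0.0439
Mtx [0.2531 0.2217 0.1707 0.2112 0.5939 0.1397 0.1755 0.188  0.1997] mean 0.2393 F [ 0.01 -0.08 -2.92] roll 3.0839
```

>>> apply_moves(increments=[0,0,0,-0.0058,0.05,0,0,0,0,-0.0058,0.05,0,0,0,0,0,0,0,0,0,0,0,0,0,0,0,0,0,0,0,0,0,0,0,0,0,0,0,0,0,0,0,0,0,0,0,0,0])

```text
t: 12.43
eef_pos: [0.5689, -0.0102, 0.2039]
ee_rot: [-3.1, 0.017, 1.68]
force: [0.6, 0.0, -3.3]
width: 0.044
```

```bash
python3 mm.py
```

```text
12.88 [ 0.5691 -0.0102  0.2038] [-3.099  0.017  1.68 ] w 0.0437
Mtx [-0.1647 -0.2075 -0.1765 -0.1814 -0.1289 -0.1496 -0.2559 -0.207  -0.2164] mean -0.1875 F [ 0.09  0.25 -2.7 ] roll 3.1837
```

>>> apply_moves(increments=[0,0,0,0.0058,-0.05,0,0,0,0,0.0058,-0.05,0])

```text
t: 13.05
eef_pos: [0.571, -0.0099, 0.2029]
ee_rot: [3.083, 0.016, 1.678]
force: [-0.4, -1.5, -2.8]
width: 0.0438
```

```bash
cat > ts.py <<'E'
from h import *
import sys
L=[]
for i in range(int(sys.argv[1])):
    optics.grab_frame('wrist'); s=arm.get_state(); a=s['ee_rot'][2]; m=s['moment']; L.append(np.r_[s['t'],s['ee_rot'][0]%6.2832,m[0]*np.cos(a)+m[1]*np.sin(a),s['joint_efforts'][1:6]])
L=np.array(L); np.set_printoptions(suppress=True,linewidth=150,precision=4); print(L); L[:,2]+=4.0*(L[:,1]-np.pi); print('medM-rigid',np.median(L[-8:,2]), s['eef_pos'],s['ee_rot'])
E
python3 ts.py 16
```

```text
[[ 13.1      3.0795   1.1786 -36.3782  33.2519   7.9239  -0.1351   0.2486]
 [ 13.15     3.0835   0.2942 -43.9639  27.7179   7.1325   1.1696  -0.2489]
 [ 13.2      3.085    0.2929 -44.0571  27.6502   6.9474   0.593   -0.119 ]
 [ 13.25     3.0853   0.2082 -44.1032  27.8343   6.9141   0.2704  -0.0387]
 [ 13.3      3.0852   0.183  -44.0819  28.079    6.9327   0.1497  -0.0064]
 [ 13.35     3.0852   0.2763 -44.0232  28.2778   6.9553   0.1129   0.0049]
 [ 13.4      3.0852   0.207  -43.9328  28.4117   6.9706   0.1054   0.008 ]
 [ 13.45     3.0852   0.2309 -43.8268  28.4893   6.978    0.106    0.0084]
 [ 13.5      3.0852   0.2345 -43.7193  28.5255   6.9799   0.1072   0.0079]
 [ 13.55     3.0852   0.2109 -43.6192  28.5359   6.9787   0.1073   0.0072]
 [ 13.6      3.0851   0.1837 -43.5326  28.5311   6.9761   0.1058   0.0066]
 [ 13.65     3.085    0.2077 -43.4628  28.5187   6.9731   0.1029   0.0061]
 [ 13.7      3.085    0.2297 -43.4088  28.5037   6.9704   0.0989   0.0058]
 [ 13.75     3.0848   0.166  -43.3692  28.4882   6.9679   0.094    0.0056]
 [ 13.8      3.0847   0.2027 -43.3422  28.4739   6.9657   0.0883   0.0054]
 [ 13.85     3.0848   1.2506 -43.3253  28.5278   7.0339   0.4152   0.0071]]
medM-rigid -0.01657258742213981 [ 0.5704 -0.01    0.2031] [3.0848 0.0165 1.678 ]
```

A knock showed at t=13.85, about 0.8 s after the tilt, following a steady drift in joint 5 torque. That looks like a rolling roller. I'll confirm with the opposite tilt.

```bash
python3 ts.py 8
```

```text
[[ 13.9      3.0846   0.2141 -43.366   28.5394   6.992    0.1203   0.0055]
 [ 13.95     3.0846   0.191  -43.3293  28.457    6.9637   0.0801   0.0051]
 [ 14.       3.0845   0.1302 -43.3271  28.4462   6.9611   0.0827   0.005 ]
 [ 14.05     3.0844   0.208  -43.3351  28.4495   6.9633   0.0866   0.0049]
 [ 14.1      3.0845   0.1756 -43.3456  28.4545   6.9656   0.089    0.0049]
 [ 14.15     3.0844   0.1821 -43.3556  28.4588   6.9671   0.0898   0.0048]
 [ 14.2      3.0845   0.2295 -43.364   28.4595   6.9678   0.09     0.0049]
 [ 14.25     3.0845   0.1746 -43.3694  28.4608   6.9678   0.0903   0.0048]]
medM-rigid -0.04172590497391382 [ 0.5704 -0.01    0.2032] [3.0845 0.0164 1.678 ]
```

>>> apply_moves(increments=[0,0,0,-0.0058,0.05,0,0,0,0,-0.0058,0.05,0,0,0,0,0,0,0])

```text
t: 14.5
eef_pos: [0.5696, -0.01, 0.204]
ee_rot: [-3.095, 0.017, 1.68]
force: [1.2, 0.2, -2.8]
width: 0.0438
```

```bash
python3 ts.py 26
```

```text
[[ 14.55     3.1855  -0.1982 -46.8977  29.112    6.9719  -0.8443   0.1293]
 [ 14.6      3.1847  -0.2392 -47.2098  29.071    7.0344  -0.5627   0.065 ]
 [ 14.65     3.1845  -0.2421 -47.2573  28.887    7.045   -0.3752   0.0212]
 [ 14.7      3.1845  -0.197  -47.3092  28.696    7.0304  -0.3041   0.0037]
 [ 14.75     3.1846  -0.2278 -47.3905  28.5547   7.016   -0.2837  -0.0021]
 [ 14.8      3.1845  -0.2169 -47.4928  28.4667   7.0079  -0.2811  -0.0033]
 [ 14.85     3.1846  -0.1975 -47.6008  28.4203   7.0048  -0.2831  -0.0032]
 [ 14.9      3.1846  -0.2182 -47.7039  28.4029   7.005   -0.2852  -0.0026]
 [ 14.95     3.1847  -0.2133 -47.7948  28.4021   7.0069  -0.2862  -0.002 ]
 [ 15.       3.1848  -0.268  -47.8698  28.4103   7.0094  -0.286   -0.0015]
 [ 15.05     3.1848  -0.1943 -47.9284  28.4223   7.0118  -0.2846  -0.0011]
 [ 15.1      3.1849  -0.1727 -47.9711  28.4349   7.0138  -0.2823  -0.0008]
 [ 15.15     3.1851  -0.2206 -48.      28.4472   7.0157  -0.2794  -0.0007]
 [ 15.2      3.1851  -0.2087 -48.0182  28.4577   7.0168  -0.2757  -0.0005]
 [ 15.25     3.1853  -0.2116 -48.028   28.4671   7
[... 233 characters left out ...]
0.2568  -0.0005]
 [ 15.45     3.1854  -0.3413 -48.0224  28.254    6.9316  -0.3947  -0.0013]
 [ 15.5      3.1853  -0.2274 -48.0034  28.4755   7.0129  -0.2587  -0.0005]
 [ 15.55     3.1854  -0.1713 -48.0084  28.4964   7.0227  -0.2495  -0.0004]
 [ 15.6      3.1854  -0.1474 -48.0059  28.498    7.0226  -0.2527  -0.0004]
 [ 15.65     3.1855  -0.2027 -47.999   28.4936   7.0207  -0.2553  -0.0003]
 [ 15.7      3.1854  -0.1323 -47.9932  28.4902   7.0199  -0.2565  -0.0004]
 [ 15.75     3.1854  -0.1565 -47.9891  28.4886   7.0191  -0.2569  -0.0004]
 [ 15.8      3.1854  -0.1383 -47.9867  28.4869   7.0189  -0.2569  -0.0004]]
medM-rigid 0.01120122580805634 [ 0.5686 -0.0102  0.2043] [-3.0978  0.0164  1.6801]
```

Case 2 has the loose roller. Each tilt reversal gives a COM drift of about 0.04–0.06 N m and a knock about 0.9 s later, in opposite directions. I'll level it and present it.

>>> apply_moves(increments=[0.006,0.0007,0.004,0.0053,-0.0105,0,0.01,0.0012,0.004,0.0053,-0.0105,0,0.012,0.0014,0.004,0.0053,-0.0105,0,0.012,0.0014,0.004,0.0053,-0.0105,0,0.012,0.0014,0.003,0,0,0,0.012,0.0014,0.003,0,0,0,0.012,0.0014,0.003,0,0,0,0.012,0.0014,0.003,0,0,0,0.012,0.0014,0.003,0,0,0,0.012,0.0014,0.003,0,0,0,0.012,0.0014,0.003,0,0,0,0.012,0.0014,0.003,0,0,0,0.01,0.0012,0,0,0,0,0.008,0.0009,0,0,0,0,0.005,0.0005,0,0,0,0,0,0,0,0,0,0])

```text
t: 17.13
eef_pos: [0.7512, 0.0087, 0.2512]
ee_rot: [3.121, -0.003, 1.68]
force: [0.2, -0.2, -2.9]
width: 0.0436
```

```bash
python3 st.py
```

```text
17.13 [0.7512 0.0087 0.2512] [ 3.121e+00 -3.000e-03  1.680e+00] F [ 0.15 -0.15 -2.89] M [-0.0437  0.177   0.0327] Mtoolx 0.1807 w 0.0436
```

Now I correct the roll by +0.02, let it settle, and check with the cameras.

>>> apply_moves(increments=[0,0,0,-0.005,0.0195,0,0,0,0,0,0,0,0,0,0,0,0,0,0,0,0,0,0,0,0,0,0,0,0,0,0,0,0,0,0,0])

```text
t: 17.63
eef_pos: [0.7515, 0.0084, 0.251]
ee_rot: [3.14, -0.001, 1.679]
force: [-0.6, 1.1, -3.4]
width: 0.0438
```

```bash
python3 st.py; python3 - <<'E'
from h import *
snap('scene','scene1.png'); a=cv2.imread('pics/scene1.png')[80:330,170:540]
cv2.imwrite('pics/s1c.png',cv2.resize(a,None,fx=2.1,fy=2.1))
snap('top','top2.png')
E
```

```text
17.63 [0.7515 0.0084 0.251 ] [ 3.140e+00 -1.000e-03  1.679e+00] F [-0.6   1.06 -3.39] M [-0.0401  0.0739  0.0335] Mtoolx 0.0778 w 0.0438
```

View pics/s1c.png

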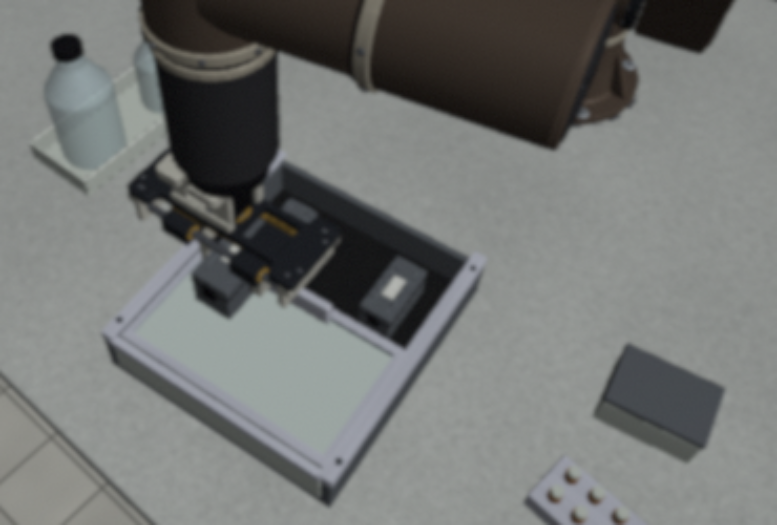

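View pics/top2.png

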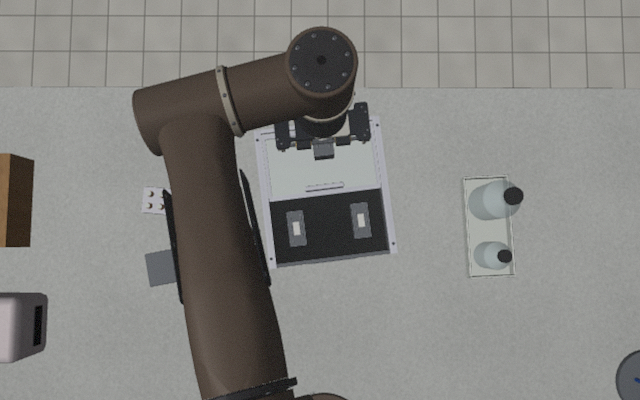

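Case 2 is held level over the parked cover (top view about (322,148)). Cases 1 and 3 are undisturbed at (296,228) and (361,220), the grip is at (325,187), and the bystanders haven't moved. A quick cover check, then I hand in.

```bash
python3 - <<'E'
from h import *
p=ray('top',(325,186),.103); d=p[:2]-[.563,-.009]; print('grip station x',d@[.9936,.1128])
s=arm.get_state(); print(s['eef_pos'],s['ee_rot'],abs(s['qd']).max(),s['width'],s['t'])
arm.job_done()
E
```

```text
grip station x 0.09541675490715953
[0.75154729 0.00840863 0.25111843] [ 3.14010068e+00 -8.90546861e-04  1.67913389e+00] 0.0030180735017612784 0.04388073243541423 17.7333
the job is handed in; nothing more can be done
```

I opened the cover, found that the middle case (case_2) has the loose roller, and handed in at 17.7 s while holding it over the parked cover.

- **Cover:** I pushed it to its stop. A final picture put the grip at station x 0.0954, against 0.095 for fully open. At the stop the wrist force briefly reached about 63 N through the fingertips, under the 120 N limit.
- **Finding the case:** I lifted case_2 and shook it lengthwise, then rocked it end to end. Each rocking reversal gave a slow drift of the centre of mass and then a knock about 0.8–0.95 s later, in opposite directions. The first slope-based check on the noisy wrist moment leaned towards "silent". The joint torques and knocks settled it.
- **Other cases:** cases 1 and 3 were not lifted, because the first case tried was the one that rattles. The final top view shows them where they started.
- **Final hold:** the case is level to about 2 mrad and still (joint speeds under 0.004 rad/s). I calculate its underside at about 0.227 m, at station x about 0.19. The bottles, tip box and vial rack look unmoved in the pictures; the arm partly hides the vial rack and tip box in the final top view.
- **Shake drift:** the shake itself ended about 70 mm lower and tilted by 0.13 rad. The case hit nothing, and I corrected the height and tilt before presenting it.

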